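# Roll the sample canister to the contact reader, then park it on the line

### The arm

A 6-joint arm with a two-finger parallel gripper is mounted at the origin on a cart in front of the work surface, level with it; the furniture and walls round the work are solid. World frame = base frame: x ahead of the robot, y to its left, z up, the work surface at z = 0. Lengths are in mm, angles in rad, forces in N, time in s.
With the tool pointing down it reaches from about 275 to 1000 mm from the base axis. Payload 8.4 kg.
Tool frame: the origin (TCP) lies at the centre of the arm's flange, where the gripper is bolted on; the fingertips stand r.tip_extent ahead of it and the grasp point (between the pads) lies 155 mm ahead of it (r.tip_extent is the distance from the TCP to the fingertips, in mm); z points along the fingers, y is the direction in which the jaws open and shut (so a half turn about z gives the same grasp; the last joint's range is limited). The gripper opens to 85 mm and grips with 20 to 120 N. Pads are 22 mm wide; open, the fingers measure 114 mm over their backs; the gripper's body (76 mm by 85 mm) begins 54 mm behind the grasp point. The pads swing forward as they close: fully open they stand 13 mm farther back than shut.
Start: joints at [-0.002, 0.353, 1.633, -0, 1.155, -0.002], TCP at [625.004, -0, 404.681] pointing down, gripper open.
Joint ranges: [-2.63, 2.63], [-0.92, 2.1], [0.06, 2.66], [-1.3, 4.44], [0, 2.69], [-3.02, 3.02]. Speed limits (rad/s): [2.22, 2.22, 2.79, 3.14, 3.14, 3.14].

### API

Orientations are given as [roll, pitch, yaw] about the fixed x, y, z axes, in that order (R = Rz(yaw) Ry(pitch) Rx(roll)).
In Python, from rig import sense, grab_frame, job, r gives the robot as it stands. The module is installed in compiled form; this text tells all that it offers.
- The arm moves only by the shell command python3 -m creep 'ROWS' [FORCE]. ROWS is JSON, a list of rows, each a list of 7 numbers: the turn, a rotation vector about the tool's x, y, z in rad, then the shift along the tool's x, y, z in mm, then the closure, from 0 (fully open) to 1 (shut). In form: [[wx, wy, wz, dx, dy, dz, fingers], ...]. A call has 1 to 10 rows; each row shifts and turns the pose as measured when the row begins, along the tool's axes as they then stand; what a row does not reach is not made up. A row lasts 1/12 s, in which the tool goes at most 41.7 mm and 7.16 degrees, less where a joint would pass 70% of its speed; a pose out of reach is approached as far as the arm can. A call with a gripper value outside its range is refused whole. The fingers move at their own pace and stop on an object; FORCE is the grip in N (left out, the last holds). Time passes only in rows, so rows that do not move let the fingers close. It gives the time, the measured TCP pose, the force and the opening at its end, in the units of the state.
- sense(): the state, without advancing time (a new reading comes with each control period).
- grab_frame(name): name is "scene" or "side" or "wrist"; returns a dict with "color" (480x640x3 uint8, red, green, blue), "mtx" (3x3 intrinsics, pixels), "T" (4x4, takes a point from camera to world coordinates). Camera axes: x right, y down, z forward; pixel columns grow to the right and rows downward; lengths in mm; the calibration is good to about 2 mm. A picture is of the moment at which its call begins. There is no depth.
- job.sign_off(): hands the job in, once; it reports no verdict.
The state is a dict: "clock": time; "qpos": joint angles; "qvel": joint speeds; "joint_efforts": joint torques, N m; "eef_pos": TCP position; "tcp_rot": TCP orientation; "contact_force": force on the tool from outside, world axes, zero at the start; "wrist_torque": the same for the moment, N m; "opening": opening from 0.0 (shut) to 1.0 (fully open).
Only numpy, scipy, OpenCV 4.12 (cv2) and the standard library are available. Lean on these libraries where they do the work, as an engineer would, in place of code of your own. Each camera call takes 0.05 s, during which the arm holds its last target.

### The job

Roll the white sample canister along its lane, pushing it with the fingers and never gripping or lifting it, until it meets the sprung probe of the contact reader; press it on gently, with a push of about 8 newtons and never as much as 15, and hold it there for a good second to take the reading. Then roll it back and leave it lying still in the lane with its axis over the yellow line, and let go. Do not disturb the other things on the worktop.

Things in the scene. Friction and masses are not known exactly. Their poses are not given: they have to be found in the camera images.
- canister_center (a point): Centre of the canister: closed white cylinder, blue band and dashes, black end rings, diameter 64 mm, length 108 mm, 0.3 to 0.55 kg. It lies across the lane, rolling along its x. The point is on its axis, half-way along, 32 mm above the bed. At the start it is on the robot's side of the yellow line. The rubber bed brakes it: let go at 20 mm/s it coasts about 1 mm, at 80 mm/s 10.
- canister: The same canister: same origin; y along its axis, z up at the start, turning as it rolls.
- lane: The lane, fixed: aluminium base, black rubber bed. Origin on the worktop under the middle of the bed; x along the lane towards the reader, y left across it, z up. Bed 8 mm above the worktop, 116 mm wide between rails, from x = -160 to +160 mm. Rails 8 mm thick, tops 23 mm above the worktop; a 17 mm high bar closes the robot's end.
- mark (a point): Middle of the yellow line painted across the bed and over both rails, 6 mm wide, at x = -10 mm of the lane, at bed height; axes as the lane's.
- reader: The contact reader: white box fixed on the lane's far end, 50 mm deep, 84 mm wide, top 71 mm above the worktop. Origin at the middle of its front face (at lane x = 165 mm, looking to -x), 5 mm above the worktop; axes as the lane's. A probe sticks out of the face; while the canister touches it, 54 mm or more are free for fingers between face and canister on both sides of the probe.
- probe_root (a point): Where the probe leaves the reader's face, 40 mm above the worktop, on the lane's middle line. Probe: metal tube 20 mm thick, with a sprung black rubber tip 24 mm across, pointing to the lane's -x. It is set by hand: the tip stands anywhere 54 to 84 mm from the face, not measured, so feel for it. It gives 8 mm at about 3 N per mm, then it is solid. Friction on the bed can take up to 4 N of a push.
- specimen_cup_3: Bystander: specimen cup with red lid, 58 mm wide, 59 mm high, right of the lane; origin under its middle.
- control_vial_1: Bystander: small white vial with blue cap, 25 mm wide, 49 mm high, right of the lane; origin under its middle.
There are look-alikes about, which are no part of the job. Leave any green, orange or pink look-alike of the canister alone.

How it is judged:
By the outcome, as a careful person would: the job done as asked, in the order asked, and still so for the second after the job is handed in, with the robot touching nothing.
It also fails if it takes over 64 s, if anything falls off the work surface, if the arm or the gripper's body presses on something with over 40 N, if the wrist force passes 120 N, or if a joint passes its speed limit or range.

## Working session

There is one attempt and no reset: what is moved stays moved. The work goes in short steps, Python scripts to look and compute and a shell command to move; the robot and the scene stay as the last step left them, time stands still between calls to the robot, and variables do not carry over. Pictures are saved under pics/ and viewed, and the job is handed in when it is done.

```bash
mkdir -p pics; ls
python3 - <<'E'
from rig import sense, grab_frame, job, r
import cv2,numpy as np
s=sense();print({k:np.round(v,3).tolist() for k,v in s.items()});print(r.tip_extent)
for n in("scene","side","wrist"):
    f=grab_frame(n);cv2.imwrite(f"pics/{n}0.png",f["color"][:,:,::-1]);np.savez(f"pics/{n}0.npz",**f);print(n,np.round(f["mtx"],1).tolist(),np.round(f["T"],3).tolist())
E
```

```text
pics
{'clock': 0.0, 'qpos': [-0.002, 0.354, 1.634, -0.0, 1.155, -0.002], 'qvel': [-0.001, -0.0, -0.001, -0.0, 0.001, -0.001], 'joint_efforts': [-0.002, -60.524, -34.206, -0.0, 0.009, 0.0], 'eef_pos': [624.77, 0.004, 403.971], 'tcp_rot': [-3.14, 0.0, 1.571], 'contact_force': [-0.797, 0.149, -0.356], 'wrist_torque': [-0.048, 0.017, -0.03], 'opening': 1.003}
173.4
scene [[579.6, 0.0, 315.1], [0.0, 579.6, 242.4], [0.0, 0.0, 1.0]] [[0.473, -0.454, 0.755, -483.081], [-0.881, -0.236, 0.41, -646.701], [-0.008, -0.859, -0.511, 766.759], [0.0, 0.0, 0.0, 1.0]]
side [[496.7, 0.0, 325.7], [0.0, 496.7, 240.2], [0.0, 0.0, 1.0]] [[0.553, -0.721, 0.417, 74.474], [-0.833, -0.471, 0.289, -421.34], [-0.012, -0.508, -0.862, 1079.075], [0.0, 0.0, 0.0, 1.0]]
wrist [[367.4, 0.0, 321.4], [0.0, 367.4, 236.1], [0.0, 0.0, 1.0]] [[1.0, 0.001, -0.001, 623.85], [0.001, -0.947, -0.322, 83.475], [-0.001, 0.322, -0.947, 372.066], [0.0, 0.0, 0.0, 1.0]]
```

View pics/scene0.png

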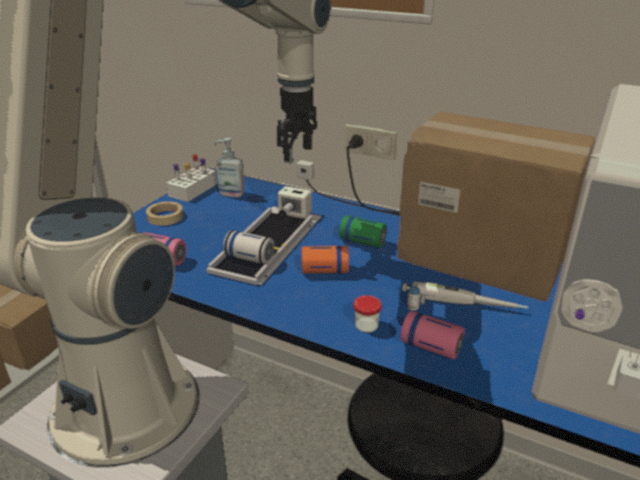

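View pics/side0.png

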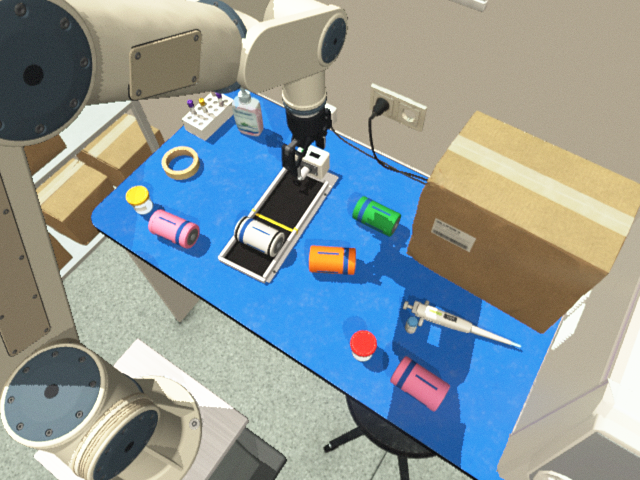

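View pics/wrist0.png

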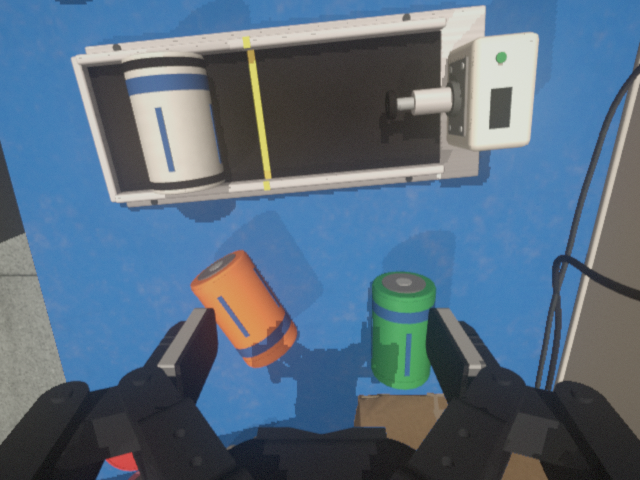

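The wrist view shows the white canister at (172,120), the yellow line at (258,115), and the probe tip and reader at about (392,102) and (495,95). Possible mix-ups:
- **White:** side (260,235), scene (248,247)
- **Orange:** side (332,260)
- **Green:** side (377,215)
- **Pink:** side (175,228) and (420,383)

I choose the white one, which is the only one lying in the lane. Next is a close crop to check it.

Run:
```python
import cv2
a=cv2.imread("pics/wrist0.png")[0:215,60:490]
cv2.imwrite("pics/c1.png",cv2.resize(a,(800,400),interpolation=cv2.INTER_CUBIC))
b=cv2.imread("pics/side0.png")[130:290,200:360]
cv2.imwrite("pics/c2.png",cv2.resize(b,(600,600),interpolation=cv2.INTER_CUBIC))
```

```text
(no output)
```

View pics/c1.png

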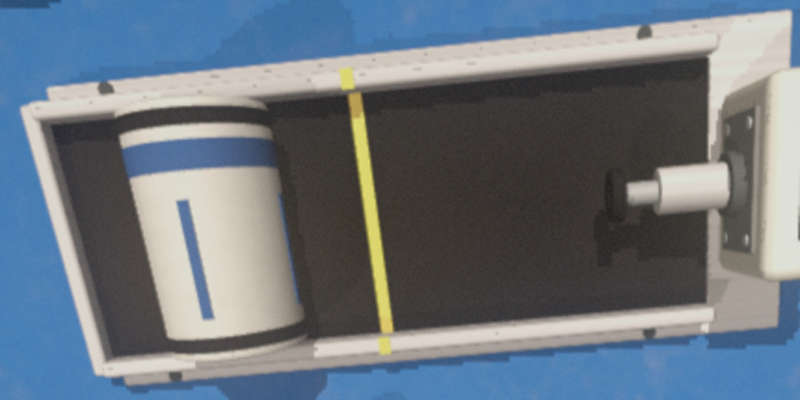

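View pics/c2.png

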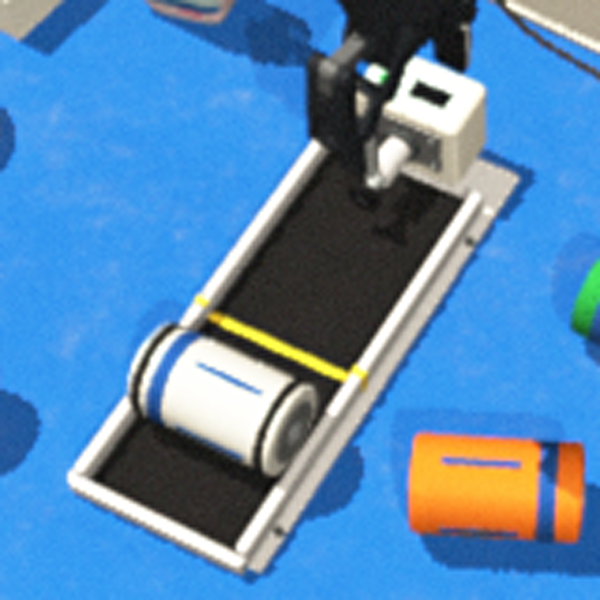

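The crop confirms it: white, blue band and dashes, black end rings, lying across the lane. The yellow line is clear, and the probe tip sits on the lane's middle line. Next I measure the lane pose and canister.

```bash
cat > h.py <<'E'
import cv2,numpy as np
def ray(f,u,v,z):
    d=np.linalg.inv(f["mtx"])@[u,v,1]; R=f["T"][:3,:3];o=f["T"][:3,3]; d=R@d
    return o+d*(z-o[2])/d[2]
def ymask(f):
    h=cv2.cvtColor(f["color"],cv2.COLOR_RGB2HSV)
    return cv2.inRange(h,(22,110,90),(36,255,255))
def proj(f,p):
    T=np.linalg.inv(f["T"]);q=f["mtx"]@(T[:3,:3]@np.array(p)+T[:3,3]);return q[:2]/q[2]
E
python3 - <<'E'
from h import *
w=dict(np.load("pics/wrist0.npz"));s=dict(np.load("pics/side0.npz"))
C=lambda u,v:(60+u/1.8605,v/1.8605)
S=lambda u,v:(200+u/3.75,130+v/3.75)
for n,p,z in [("bedfarL",(708,57),8),("bedfarR",(707,305),8),("yL bed",(355,97),8),("yR bed",(388,328),8),("yL rail",(347,79),23),("yR rail",(385,345),23),("barL",(25,107),17),("barR",(100,374),17),("railRfar",(713,314),23),("railLfar",(717,44),23),("tip",(607,195),40),("root",(735,188),40)]:
    print(n,np.round(ray(w,*C(*p),z),1))
for n,p,z in [("yL rail",(201,301),23),("yR rail",(358,377),23),("yL bed",(213,315),8),("yR bed",(345,373),8)]:
    print("side",n,np.round(ray(s,*S(*p),z),1))
m=ymask(w);m[:, :230]=0;m[:,280:]=0;m[200:]=0
v,u=np.nonzero(m);print(len(u),u.min(),u.max(),v.min(),v.max())
k=(v>55)&(v<172)
P=np.array([ray(w,a,b,8) for a,b in zip(u[k],v[k])])[:,:2].astype(np.float32)
l=cv2.fitLine(P,cv2.DIST_HUBER,0,.01,.01).ravel();print("line",l,"yaw",np.degrees(np.arctan2(l[1],l[0]))-90)
E
```

```text
bedfarL [728.1 150.5   8. ]
bedfarR [739.8  34.5   8. ]
yL bed [560.3 133.4   8. ]
yR bed [571.1  22.3   8. ]
yL rail [559.7 138.8  23. ]
yR rail [571.3  16.   23. ]
barL [406.1 127.8  17. ]
barR [418.1  -0.8  17. ]
railRfar [738.5  32.   23. ]
railLfar [727.3 153.   23. ]
tip [678.7  88.6  40. ]
root [736.8  91.6  40. ]
side yL rail [559.6 137.   23. ]
side yR rail [568.4  11.7  23. ]
side yL bed [561.8 130.8   8. ]
side yR bed [573.2  27.1   8. ]
1067 243 271 37 189
line [ 9.1409415e-02 -9.9581337e-01  5.6467151e+02  8.0885201e+01] yaw -174.75531
```

```bash
cat >> h.py <<'E'
YAW=np.radians(5.2); LO=np.array([575.1,78.4,0.])
RL=np.array([[np.cos(YAW),-np.sin(YAW),0],[np.sin(YAW),np.cos(YAW),0],[0,0,1]])
def tolane(p): return RL.T@(np.array(p)-LO)
def toworld(p): return RL@np.array(p)+LO
def canx(f,pl,pr,R=32,zc=40):
    # silhouette pixel points left/right -> axis x in lane from tangent rays in the x-z plane
    o=tolane(f["T"][:3,3]); a=[]
    for p in(pl,pr):
        q=tolane(ray(f,*p,0)); d=q-o; a.append(np.arctan2(d[0],-d[2]))
    m=(a[0]+a[1])/2; h=abs(a[1]-a[0])/2
    return o[0]+np.tan(m)*(o[2]-zc), R/np.sin(h), (o[2]-zc)/np.cos(m)
def state():
    from rig import sense
    s=sense();R=s["tcp_rot"]
    from scipy.spatial.transform import Rotation as Ro
    M=Ro.from_euler("xyz",R).as_matrix()
    L=tolane(s["eef_pos"]); F=RL.T@s["contact_force"]
    print("t%.2f lane"%s["clock"],np.round(L,1),"F",np.round(F,2),"op %.2f"%s["opening"],"toolz",np.round(RL.T@M[:,2],3),"yawerr(deg)%.2f"%np.degrees(np.arctan2(*(-(RL.T@M[:,0])[[1,0]]))))
E
python3 - <<'E'
from h import *
w=dict(np.load("pics/wrist0.npz"));s=dict(np.load("pics/side0.npz"))
C=lambda u,v:(60+u/1.8605,v/1.8605)
print(canx(w,C(139,230),C(291,230)))
print(canx(w,C(117,118),C(273,105)),canx(w,C(170,345),C(305,330)))
for p in [(117,118),(273,105),(170,345),(305,330)]:print(np.round(tolane(ray(w,*C(*p),40)),1))
for n,p in dict(cup=(367,335),vial=(412,328)).items(): print(n,np.round(tolane(ray(s,*p,0)),1))
state()
import rig; print(rig.r, [a for a in dir(rig.r) if a[0]!='_'])
E
```

```text
(np.float64(-76.68854554731985), np.float64(346.97982365986394), np.float64(355.06048419785145))
(np.float64(-74.74226815600565), np.float64(348.7220311024895), np.float64(354.3761406686251)) (np.float64(-76.8818678553076), np.float64(363.29307429887876), np.float64(355.1289699082362))
[-110.8   52.4   40. ]
[-41.   51.3  40. ]
[-111.6  -49.3   40. ]
[-44.4 -47.9  40. ]
cup [-165.6 -340.1    0. ]
vial [-102.4 -423.2    0. ]
t0.15 lane [ 42.4 -82.6 404.1] F [-0.26  0.04  0.79] op 1.00 toolz [-0.001  0.    -1.   ] yawerr(deg)-95.20
<Robot object at 0x7ff98bbd81a0> ['MotionError', 'tip_extent']
```

```bash
python3 -m creep '[[0,0,-0.12,0,0,0,0.3],[0,0,-0.12,0,0,0,0.3],[0,0,-0.12,0,0,0,0.3],[0,0,-0.12,0,0,0,0.3],[0,0,-0.12,0,0,0,0.3],[0,0,-0.12,0,0,0,0.3],[0,0,-0.12,0,0,0,0.3],[0,0,-0.12,0,0,0,0.3],[0,0,-0.12,0,0,0,0.3],[0,0,-0.12,0,0,0,0.3]]' 20
python3 -c "from h import *;state()"
```

```text
clock: 0.98
eef_pos: [623.7, 0.0, 400.7]
tcp_rot: [-3.139, -0.007, 2.815]
contact_force: [-0.6, -0.4, -1.4]
opening: 0.699
t0.98 lane [ 41.3 -82.5 400.7] F [-0.59 -0.31 -1.36] op 0.70 toolz [-0.007  0.001 -1.   ] yawerr(deg)-23.91
```

```bash
python3 -m creep '[[0,0,-0.12,0,0,0,0.3],[0,0,-0.12,0,0,0,0.3],[0,0,-0.12,0,0,0,0.3],[0,0,-0.06,0,0,0,0.3],[0,0,0,30,14,0,0.3],[0,0,0,30,14,0,0.3],[0,0,0,30,14,0,0.3],[0,0,0,30,14,0,0.3],[0,0,0,30,14,0,0.3],[0,0,0,30,12,0,0.3]]'
python3 -c "from h import *;state()"
```

```text
clock: 1.82
eef_pos: [432.0, 60.2, 398.0]
tcp_rot: [3.141, -0.01, -3.024]
contact_force: [0.6, 0.2, 0.2]
opening: 0.704
t1.82 lane [-144.1   -5.2  398. ] F [0.66 0.18 0.17] op 0.70 toolz [-0.01  0.   -1.  ] yawerr(deg)1.54
```

```bash
python3 -m creep '[[0,-0.01,0.027,0,5,10,0.3],[0,0,0,0,0,30,0.3],[0,0,0,0,0,0,0.3],[0,0,0,0,0,0,0.3]]'
python3 - <<'E'
from h import *
from rig import grab_frame
state()
f=grab_frame("wrist");np.savez("pics/w1.npz",**f);cv2.imwrite("pics/w1.png",f["color"][:,:,::-1])
state()
E
```

```text
clock: 2.15
eef_pos: [424.2, 66.5, 358.0]
tcp_rot: [3.14, -0.001, -3.05]
contact_force: [0.7, 0.2, 0.8]
opening: 0.703
t2.15 lane [-151.3    1.8  358. ] F [0.72 0.16 0.83] op 0.70 toolz [-0.001  0.001 -1.   ] yawerr(deg)0.07
t2.20 lane [-151.6    1.7  357.8] F [-0.78 -0.33 -1.85] op 0.70 toolz [-0.002  0.001 -1.   ] yawerr(deg)0.06
```

View pics/w1.png

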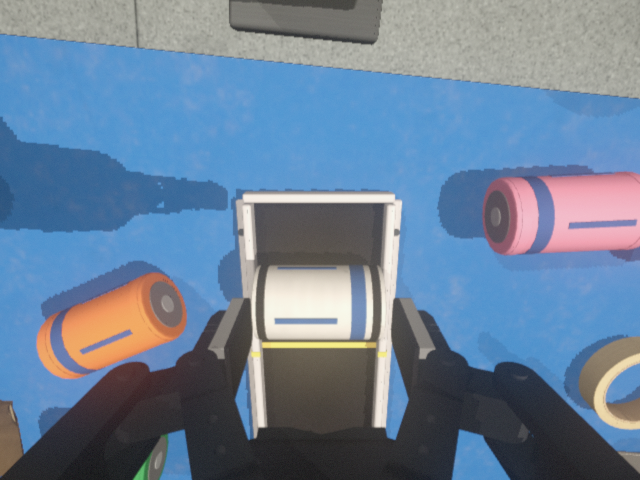

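The picture shows the lane parallel to the image, with the canister spanning rows 263–342 and columns 253–384. The yellow line is at row 345, and the fingers straddle the lane centre at column 319.

Run:
```python
from h import *
f=dict(np.load("pics/w1.npz"))
g=cv2.cvtColor(f["color"],cv2.COLOR_RGB2GRAY)
for u in(290,310,330):
    col=g[:,u].astype(int); print(u,[(v,col[v]) for v in list(range(256,272))+list(range(334,350))])
print(canx(f,(319,263.5),(319,341)))
for p in((260,345),(375,345.5)):print(np.round(tolane(ray(f,*p,8)),1))
for p in((255,354),(383,354)):print(np.round(tolane(ray(f,*p,23)),1))
print(tolane(ray(f,253,300,45)),tolane(ray(f,384,300,45)))
print(tolane(ray(f,318,199,17)))
```

```text
290 [(256, np.int64(80)), (257, np.int64(78)), (258, np.int64(78)), (259, np.int64(80)), (260, np.int64(83)), (261, np.int64(81)), (262, np.int64(79)), (263, np.int64(81)), (264, np.int64(89)), (265, np.int64(114)), (266, np.int64(120)), (267, np.int64(99)), (268, np.int64(110)), (269, np.int64(143)), (270, np.int64(163)), (271, np.int64(172)), (334, np.int64(223)), (335, np.int64(220)), (336, np.int64(215)), (337, np.int64(209)), (338, np.int64(188)), (339, np.int64(151)), (340, np.int64(109)), (341, np.int64(119)), (342, np.int64(187)), (343, np.int64(224)), (344, np.int64(227)), (345, np.int64(228)), (346, np.int64(225)), (347, np.int64(200)), (348, np.int64(123)), (349, np.int64(99))]
310 [(256, np.int64(79)), (257, np.int64(81)), (258, np.int64(79)), (259, np.int64(80)), (260, np.int64(79)), (261, np.int64(81)), (262, np.int64(81)), (263, np.int64(82)), (264, np.int64(90)), (265, np.int64(114)), (266, np.int64(119)), (267, np.int64(101)), (268, np.int64(114)), (269, np.int64(145)), (270, np.int64(166)), (271, np.int64(173)), (334, np.int64(226)), (335, np.int64(222)), (336, np.i
[... 604 characters left out ...]
70, np.int64(166)), (271, np.int64(173)), (334, np.int64(227)), (335, np.int64(224)), (336, np.int64(219)), (337, np.int64(213)), (338, np.int64(192)), (339, np.int64(154)), (340, np.int64(109)), (341, np.int64(121)), (342, np.int64(186)), (343, np.int64(226)), (344, np.int64(228)), (345, np.int64(228)), (346, np.int64(225)), (347, np.int64(201)), (348, np.int64(127)), (349, np.int64(102))]
(np.float64(-77.7118308020724), np.float64(314.79722418206796), np.float64(326.5991547815976))
[-10.4 -59.2   8. ]
[-10.   57.7   8. ]
[-10.7 -61.7  23. ]
[-10.8  63.4  23. ]
[-81.88233413 -55.68491299  45.        ] [-82.02171449  56.77448655  45.        ]
[-1.64031273e+02 -1.67639952e-02  1.70000000e+01]
```

```bash
python3 -m creep '[[0,0,0,0,0,30,0.3],[0,0,0,0,-1,35,0.3],[0,0,0,0,0,35,0.3],[0,0,0,0,0,30,0.3],[0,0,0,0,0,15,0.3],[0,0,0,0,0,0,0.3]]'
python3 - <<'E'
from h import *
from rig import grab_frame
state()
a=grab_frame("side");b=grab_frame("scene")
c=np.hstack([cv2.resize(a["color"][180:300,190:310],(400,400)),cv2.resize(b["color"][190:290,190:290],(400,400))])
cv2.imwrite("pics/d1.png",c[:,:,::-1])
E
```

```text
clock: 2.7
eef_pos: [433.1, 65.5, 215.4]
tcp_rot: [3.14, 0.014, -3.051]
contact_force: [-1.0, 0.1, 0.4]
opening: 0.697
t2.70 lane [-142.6   -0.   215.4] F [-0.99  0.18  0.44] op 0.70 toolz [ 0.014  0.002 -1.   ] yawerr(deg)-0.01
```

View pics/d1.png

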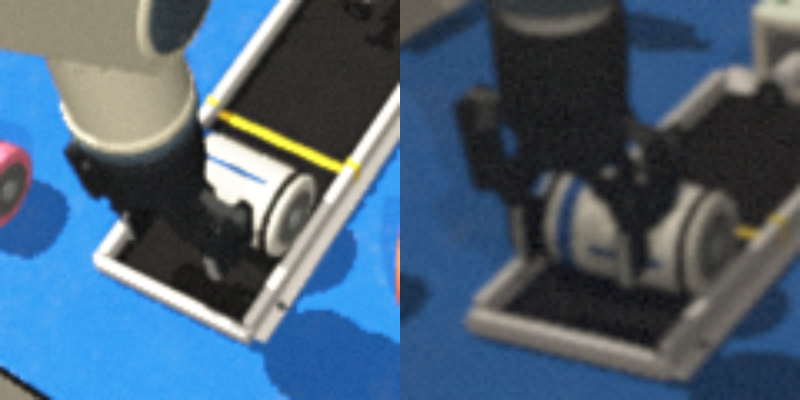

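```bash
python3 -m creep '[[0,0.014,0,2,0,4,0.3],[0,0,0,1,0,4,0.3],[0,0,0,1,0,3,0.3],[0,0,0,0,0,0,0.3]]'
python3 - <<'E'
from h import *
state()
E
```

```text
clock: 3.13
eef_pos: [432.6, 65.4, 210.4]
tcp_rot: [3.139, 0.009, -3.051]
contact_force: [0.4, 0.5, -0.9]
opening: 0.696
t3.13 lane [-143.1   -0.   210.4] F [ 0.48  0.42 -0.86] op 0.70 toolz [ 0.009  0.002 -1.   ] yawerr(deg)-0.03
```

```bash
python3 -m creep '[[0,0.01,0,0,0,6,0.3],[0,0,0,0,0,6,0.3],[0,0,0,0,0,0,0.3]]'
python3 - <<'E'
from h import *
from rig import grab_frame
state()
f=grab_frame("wrist");np.savez("pics/w2.npz",**f);cv2.imwrite("pics/w2.png",f["color"][:,:,::-1])
E
```

```text
clock: 3.38
eef_pos: [433.2, 65.6, 198.8]
tcp_rot: [3.139, 0.001, -3.051]
contact_force: [-0.0, -0.2, 0.5]
opening: 0.703
t3.38 lane [-1.425e+02  1.000e-01  1.988e+02] F [-0.04 -0.16  0.52] op 0.70 toolz [ 0.001  0.003 -1.   ] yawerr(deg)-0.02
```

View pics/w2.png

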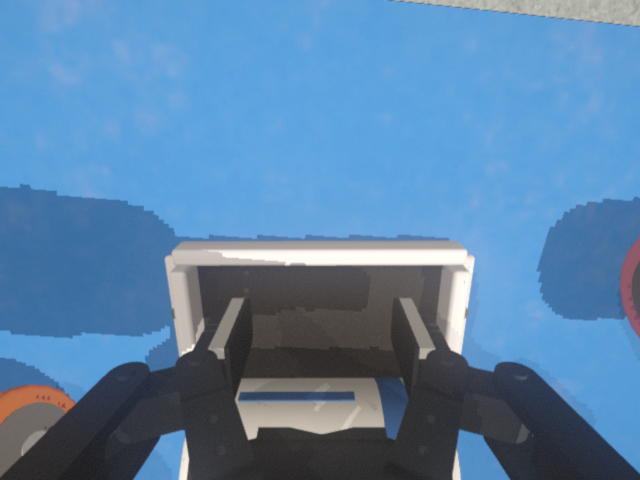

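```bash
python3 -m creep '[[0,0,0,-4,0,0,0.3],[0,0,0,-4,0,0,0.3],[0,0,0,-4,0,0,0.3],[0,0,0,-4,0,0,0.3],[0,0,0,-4,0,0,0.3],[0,0,0,-4,0,0,0.3]]'
python3 - <<'E'
from h import *
state()
E
```

```text
clock: 3.93
eef_pos: [459.1, 67.9, 199.0]
tcp_rot: [3.139, 0.0, -3.051]
contact_force: [-0.8, -0.1, 0.9]
opening: 0.699
t3.93 lane [-1.165e+02  1.000e-01  1.990e+02] F [-0.75  0.01  0.88] op 0.70 toolz [ 0.     0.003 -1.   ] yawerr(deg)-0.02
```

```bash
python3 -m creep '[[0,0,0,-4,0,0,0.3],[0,0,0,-4,0,0,0.3],[0,0,0,-4,0,0,0.3],[0,0,0,-4,0,0,0.3],[0,0,0,-4,0,0,0.3],[0,0,0,-4,0,0,0.3],[0,0,0,-4,0,0,0.3],[0,0,0,-4,0,0,0.3],[0,0,0,-4,0,0,0.3],[0,0,0,-4,0,0,0.3]]'
python3 - <<'E'
from h import *
state()
E
```

```text
clock: 4.77
eef_pos: [503.7, 72.0, 199.0]
tcp_rot: [3.139, 0.001, -3.051]
contact_force: [-0.9, -0.5, 0.5]
opening: 0.7
t4.77 lane [-7.17e+01  1.00e-01  1.99e+02] F [-0.9  -0.41  0.47] op 0.70 toolz [ 0.001  0.003 -1.   ] yawerr(deg)-0.02
```

```bash
python3 -m creep '[[0,0,0,-4,0,0,0.3],[0,0,0,-4,0,0,0.3],[0,0,0,-4,0,0,0.3],[0,0,0,-4,0,0,0.3],[0,0,0,-4,0,0,0.3],[0,0,0,-4,0,0,0.3],[0,0,0,-3,0,0,0.3],[0,0,0,-3,0,0,0.3],[0,0,0,-2,0,0,0.3],[0,0,0,-1,0,0,0.3]]'
python3 - <<'E'
from h import *
from rig import grab_frame
state()
a=grab_frame("side");b=grab_frame("scene");np.savez("pics/s2.npz",**a)
c=np.hstack([cv2.resize(a["color"][130:290,200:360],(400,400)),cv2.resize(b["color"][170:290,200:320],(400,400))])
cv2.imwrite("pics/d2.png",c[:,:,::-1])
f=grab_frame("wrist");cv2.imwrite("pics/w3.png",f["color"][:,:,::-1])
E
```

```text
clock: 5.6
eef_pos: [541.0, 75.4, 199.0]
tcp_rot: [3.139, 0.001, -3.051]
contact_force: [-0.4, 0.7, 0.7]
opening: 0.697
t5.60 lane [-3.43e+01  1.00e-01  1.99e+02] F [-0.31  0.69  0.71] op 0.70 toolz [ 0.001  0.003 -1.   ] yawerr(deg)-0.02
```

View pics/d2.png

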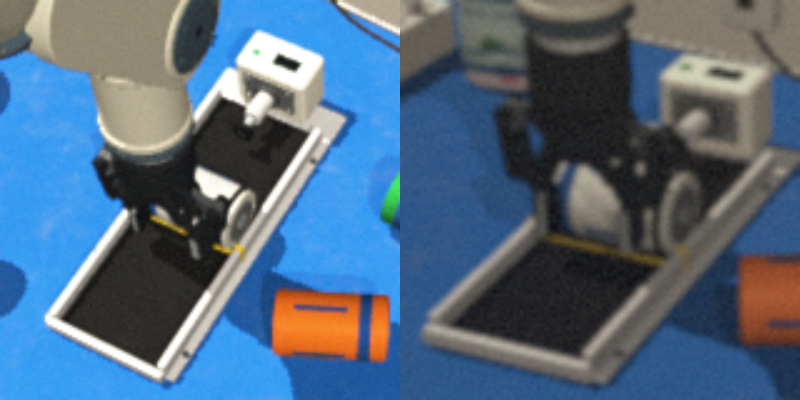

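View pics/w3.png

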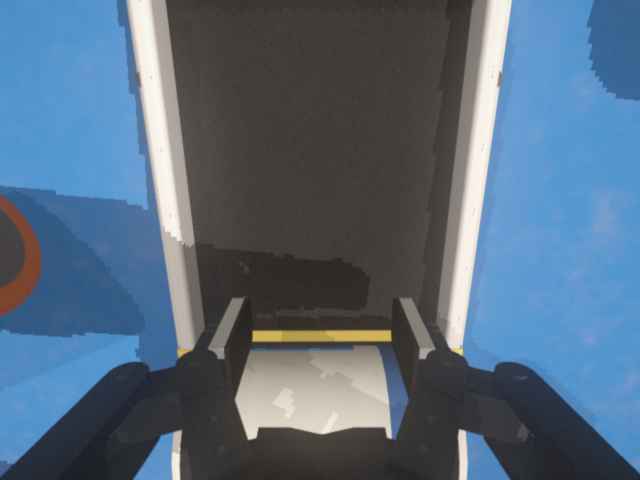

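```bash
python3 -m creep '[[0,0,0,-3,0,0,0.3],[0,0,0,-4,0,0,0.3],[0,0,0,-4,0,0,0.3],[0,0,0,-4,0,0,0.3],[0,0,0,-4,0,0,0.3],[0,0,0,-4,0,0,0.3],[0,0,0,-3,0,0,0.3],[0,0,0,-2,0,0,0.3],[0,0,0,-1,0,0,0.3],[0,0,0,-1,0,0,0.3]]'
python3 - <<'E'
from h import *
from rig import grab_frame
state()
b=grab_frame("scene");np.savez("pics/sc2.npz",**b)
a=grab_frame("side");np.savez("pics/s3.npz",**a)
c=np.hstack([cv2.resize(a["color"][130:230,250:350],(400,400)),cv2.resize(b["color"][170:270,230:330],(400,400))])
cv2.imwrite("pics/d3.png",c[:,:,::-1])
E
```

```text
clock: 6.58
eef_pos: [573.4, 78.3, 198.9]
tcp_rot: [3.139, 0.001, -3.051]
contact_force: [0.5, 1.1, -1.1]
opening: 0.704
t6.58 lane [-1.700e+00  1.000e-01  1.989e+02] F [ 0.6   1.07 -1.14] op 0.70 toolz [ 0.001  0.003 -1.   ] yawerr(deg)-0.02
```

View pics/d3.png

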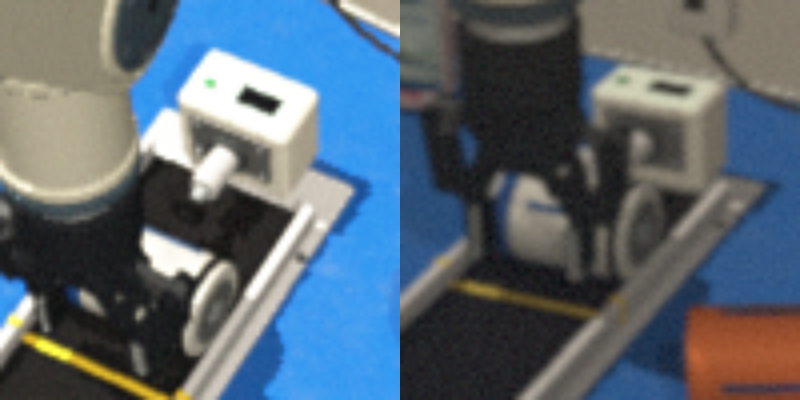

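Run:
```python
from h import *
a=dict(np.load("pics/s3.npz"));b=dict(np.load("pics/sc2.npz"))
print(tolane(ray(a,250+213/4,130+307/4,40)),tolane(ray(b,230+640/4-100,170+230/4,40)))
# tip: side pixel crop ~ (202,193)
w=dict(np.load("pics/wrist0.npz"))
print("tip side",tolane(ray(a,250+202/4,130+190/4,40)))
for z in(28,40,52):print(tolane(ray(w,60+607/1.8605,195/1.8605,z)))
```

```text
[ 49.17764581 -53.96262229  40.        ] [ 46.96397827 -53.73320891  40.        ]
tip side [126.49337954  -1.62978468  40.        ]
[106.04788026   0.78117643  28.        ]
[104.05855062   0.77611754  40.        ]
[102.06922098   0.77105864  52.        ]
```

```bash
python3 -m creep '[[0,0,0,-1.5,0,0,0.3],[0,0,0,-1.5,0,0,0.3],[0,0,0,-1.5,0,0,0.3],[0,0,0,-1.5,0,0,0.3],[0,0,0,-1.5,0,0,0.3],[0,0,0,-1.5,0,0,0.3],[0,0,0,-1.5,0,0,0.3],[0,0,0,-1,0,0,0.3]]'
python3 - <<'E'
from h import *
from rig import grab_frame
state()
a=grab_frame("side");np.savez("pics/s4.npz",**a)
b=grab_frame("scene")
c=np.hstack([cv2.resize(a["color"][130:230,250:350],(400,400)),cv2.resize(b["color"][170:270,230:330],(400,400))])
cv2.imwrite("pics/d4.png",c[:,:,::-1])
E
```

```text
clock: 7.35
eef_pos: [585.2, 79.4, 198.9]
tcp_rot: [3.139, -0.0, -3.051]
contact_force: [-0.9, -0.2, -0.4]
opening: 0.7
t7.35 lane [ 10.2   0.  198.9] F [-0.95 -0.09 -0.41] op 0.70 toolz [-0.     0.003 -1.   ] yawerr(deg)-0.02
```

View pics/d4.png

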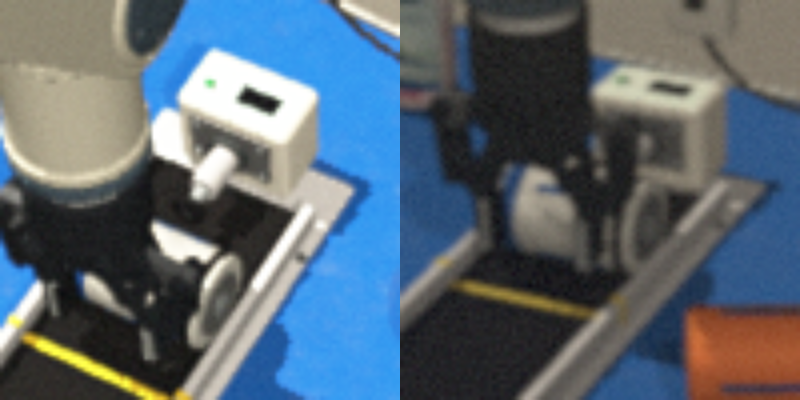

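```bash
for i in 1; do python3 -m creep '[[0,0,0,-1,0,0,0.3],[0,0,0,-1,0,0,0.3],[0,0,0,-1,0,0,0.3],[0,0,0,-1,0,0,0.3],[0,0,0,-1,0,0,0.3]]' >/dev/null; python3 -c "from h import *;state()"; done
```

```text
t7.87 lane [ 15.3   0.  198.8] F [-0.18  0.68 -0.79] op 0.70 toolz [-0.001  0.003 -1.   ] yawerr(deg)-0.02
```

```bash
python3 -m creep '[[0,0,0,-1,0,0,0.3],[0,0,0,-1,0,0,0.3],[0,0,0,-1,0,0,0.3]]' >/dev/null; python3 -c "from h import *;state()"
```

```text
t8.12 lane [ 18.6   0.  198.8] F [-0.09  0.47  0.16] op 0.70 toolz [-0.001  0.003 -1.   ] yawerr(deg)-0.02
```

```bash
python3 -m creep '[[0,0,0,-1,0,0,0.3],[0,0,0,-1,0,0,0.3]]' >/dev/null; python3 -c "from h import *;state()"
```

```text
t8.28 lane [ 20.8   0.  198.8] F [ 0.09 -0.32  0.54] op 0.70 toolz [-0.001  0.003 -1.   ] yawerr(deg)-0.02
```

Run:
```python
from h import *
from rig import grab_frame
a=grab_frame("side");np.savez("pics/s5.npz",**a)
b=grab_frame("scene")
c=np.hstack([cv2.resize(a["color"][130:230,250:350],(400,400)),cv2.resize(b["color"][170:270,230:330],(400,400))])
cv2.imwrite("pics/d5.png",c[:,:,::-1])
state()
```

```text
t8.38 lane [ 20.9   0.  198.8] F [ 0.76 -0.22  0.22] op 0.70 toolz [-0.001  0.003 -1.   ] yawerr(deg)-0.02
```

View pics/d5.png

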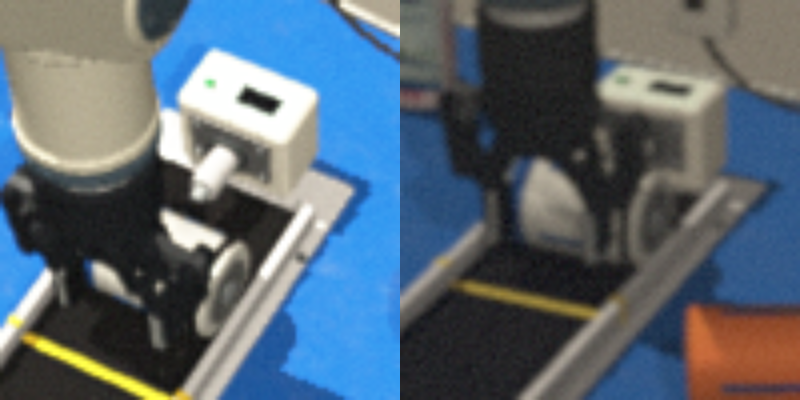

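```bash
python3 -m creep '[[0,0,0,-1,0,0,0.3],[0,0,0,-1,0,0,0.3],[0,0,0,-1,0,0,0.3]]' >/dev/null; python3 -c "from h import *;state()"
```

```text
t8.63 lane [ 23.9   0.  198.7] F [-0.18 -0.8   0.21] op 0.70 toolz [-0.001  0.003 -1.   ] yawerr(deg)-0.02
```

```bash
python3 -m creep '[[0,0,0,-1,0,0,0.3],[0,0,0,-1,0,0,0.3]]' >/dev/null; python3 -c "from h import *;state()"
```

```text
t8.80 lane [ 26.1   0.  198.8] F [-0.19  0.17 -0.47] op 0.70 toolz [-0.001  0.002 -1.   ] yawerr(deg)-0.02
```

```bash
python3 -m creep '[[0,0,0,-1,0,0,0.3],[0,0,0,-1,0,0,0.3]]' >/dev/null; python3 -c "from h import *;state()"
```

```text
t8.97 lane [ 28.3   0.  198.8] F [-0.39  0.08 -0.06] op 0.70 toolz [-0.001  0.003 -1.   ] yawerr(deg)-0.02
```

Run:
```python
from h import *
from rig import grab_frame
a=grab_frame("side");np.savez("pics/s5.npz",**a)
cv2.imwrite("pics/d6.png",cv2.resize(a["color"][145:225,270:350],(600,600),interpolation=cv2.INTER_CUBIC)[:,:,::-1])
state()
```

```text
t9.02 lane [2.860e+01 1.000e-01 1.988e+02] F [0.46 0.51 0.72] op 0.70 toolz [-0.001  0.003 -1.   ] yawerr(deg)-0.02
```

View pics/d6.png

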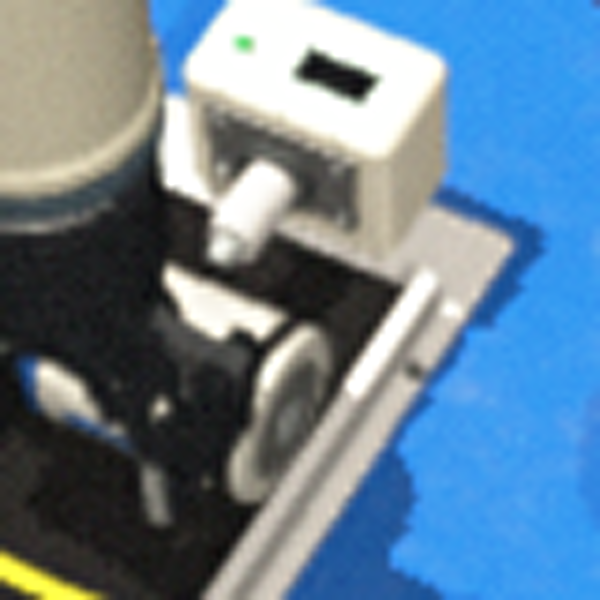

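```bash
python3 -m creep '[[0,0,0,-1,0,0,0.3],[0,0,0,-1,0,0,0.3]]' >/dev/null; python3 -c "from h import *;state();a=dict(np.load('pics/s5.npz'));print(tolane(ray(a,270+288/7.5,145+413/7.5,40)), proj(a,toworld([100,0,40])),proj(a,toworld([105,0,40])))"
```

```text
t9.18 lane [ 30.6   0.  198.7] F [-0.33 -0.09 -0.12] op 0.70 toolz [-0.001  0.003 -1.   ] yawerr(deg)-0.02
[ 73.24030086 -55.38283682  40.        ] [294.89625123 184.44681324] [295.85924589 183.08224021]
```

```bash
python3 -m creep '[[0,0,0,-1,0,0,0.3],[0,0,0,-1,0,0,0.3]]' >/dev/null; python3 -c "from h import *;state()"
```

```text
t9.35 lane [ 31.6   0.  198.5] F [-5.17  0.63  3.3 ] op 0.70 toolz [-0.005  0.002 -1.   ] yawerr(deg)-0.02
```

```bash
python3 -m creep '[[0,0,0,0,0,0,0.3]]' >/dev/null; python3 -c "from h import *;state()"
python3 - <<'E'
from h import *
from rig import grab_frame
for i in range(3): grab_frame("side");state()
E
```

```text
t9.43 lane [ 31.5   0.  198.4] F [ 0.11 -0.44 -0.12] op 0.70 toolz [-0.005  0.002 -1.   ] yawerr(deg)-0.02
t9.48 lane [ 31.6   0.  198.4] F [-2.76  0.31  1.08] op 0.70 toolz [-0.005  0.002 -1.   ] yawerr(deg)-0.02
t9.53 lane [ 31.6  -0.  198.4] F [-1.58 -0.43  0.82] op 0.70 toolz [-0.005  0.002 -1.   ] yawerr(deg)-0.02
t9.58 lane [ 31.6   0.  198.4] F [-2.98 -0.61  0.55] op 0.70 toolz [-0.005  0.002 -1.   ] yawerr(deg)-0.02
```

```bash
python3 -m creep '[[0,0,0,-1,0,0,0.3]]' >/dev/null; python3 -c "from h import *;state()"
```

```text
t9.67 lane [ 32.1   0.  198.3] F [-7.3   0.52  4.6 ] op 0.70 toolz [-0.006  0.002 -1.   ] yawerr(deg)-0.02
```

```bash
python3 -m creep '[[0,0,0,-1,0,0,0.3]]' >/dev/null; python3 -c "from h import *;state()"
```

```text
t9.75 lane [ 32.5  -0.  198.2] F [-5.95 -0.16  5.07] op 0.70 toolz [-0.008  0.002 -1.   ] yawerr(deg)-0.02
```

Run:
```python
from h import *
from rig import grab_frame
for i in range(3): grab_frame("side");state()
```

```text
t9.80 lane [ 32.5   0.  198.2] F [-6.14 -0.06  3.71] op 0.70 toolz [-0.008  0.002 -1.   ] yawerr(deg)-0.02
t9.85 lane [ 32.5   0.  198.2] F [-5.65  0.4   4.07] op 0.70 toolz [-0.008  0.002 -1.   ] yawerr(deg)-0.02
t9.90 lane [ 32.5   0.  198.2] F [-5.88  0.76  4.03] op 0.70 toolz [-0.008  0.002 -1.   ] yawerr(deg)-0.02
```

```bash
python3 -m creep '[[0,0,0,-1.3,0,0,0.3]]' >/dev/null
python3 - <<'E'
from h import *
from rig import grab_frame
state()
for i in range(3): grab_frame("side");state()
E
```

```text
t9.98 lane [ 33.   0. 198.] F [-6.07  0.39  4.34] op 0.70 toolz [-0.011  0.002 -1.   ] yawerr(deg)-0.02
t10.03 lane [ 33.1   0.  198. ] F [-6.88 -0.67  4.91] op 0.70 toolz [-0.011  0.002 -1.   ] yawerr(deg)-0.02
t10.08 lane [ 33.   0. 198.] F [-6.06  0.26  4.61] op 0.70 toolz [-0.011  0.002 -1.   ] yawerr(deg)-0.02
t10.13 lane [ 33.  -0. 198.] F [-6.61 -0.15  4.46] op 0.70 toolz [-0.011  0.002 -1.   ] yawerr(deg)-0.02
```

```bash
python3 -m creep '[[0,0,0,-1.3,0,0,0.3]]' >/dev/null
python3 - <<'E'
from h import *
from rig import grab_frame
state()
for i in range(3): grab_frame("side");state()
E
```

```text
t10.22 lane [ 33.4   0.  197.8] F [-7.07 -0.92  5.43] op 0.70 toolz [-0.013  0.002 -1.   ] yawerr(deg)-0.02
t10.27 lane [ 33.5   0.  197.8] F [-6.53  0.86  4.16] op 0.70 toolz [-0.013  0.002 -1.   ] yawerr(deg)-0.02
t10.32 lane [ 33.5   0.  197.8] F [-6.43 -0.1   5.18] op 0.70 toolz [-0.013  0.002 -1.   ] yawerr(deg)-0.02
t10.37 lane [ 33.5  -0.  197.8] F [-7.48 -1.1   5.44] op 0.70 toolz [-0.013  0.002 -1.   ] yawerr(deg)-0.02
```

```bash
python3 -m creep '[[0,0,0,-1.4,0,-0.8,0.3]]' >/dev/null
python3 - <<'E'
from h import *
from rig import grab_frame
state()
for i in range(3): grab_frame("side");state()
E
```

```text
t10.45 lane [ 34.1   0.  198.2] F [-3.8  -0.72 -1.4 ] op 0.70 toolz [-0.016  0.002 -1.   ] yawerr(deg)-0.02
t10.50 lane [ 34.4   0.  198.3] F [-3.61  0.57 -1.48] op 0.70 toolz [-0.015  0.002 -1.   ] yawerr(deg)-0.02
t10.55 lane [ 34.3   0.  198.2] F [-4.98  0.31  0.18] op 0.70 toolz [-0.015  0.002 -1.   ] yawerr(deg)-0.02
t10.60 lane [ 34.3   0.  198.2] F [-5.49  0.26  0.65] op 0.69 toolz [-0.015  0.002 -1.   ] yawerr(deg)-0.02
```

```bash
python3 -m creep '[[0,0,0,-1.4,0,-0.8,0.3]]' >/dev/null
python3 - <<'E'
from h import *
from rig import grab_frame
state()
for i in range(3): grab_frame("side");state()
E
```

```text
t10.68 lane [ 35.    0.  198.4] F [-5.35  0.43 -2.75] op 0.70 toolz [-0.017  0.002 -1.   ] yawerr(deg)-0.02
t10.73 lane [ 35.1  -0.  198.4] F [-4.86  0.38 -1.54] op 0.70 toolz [-0.017  0.002 -1.   ] yawerr(deg)-0.02
t10.78 lane [ 35.   -0.  198.3] F [-5.01 -0.18 -2.12] op 0.70 toolz [-0.017  0.002 -1.   ] yawerr(deg)-0.02
t10.83 lane [ 35.   -0.  198.3] F [-4.39  0.4  -1.77] op 0.70 toolz [-0.017  0.002 -1.   ] yawerr(deg)-0.02
```

```bash
python3 -m creep '[[0,0,0,-1.5,0,-0.2,0.3]]' >/dev/null
python3 - <<'E'
from h import *
from rig import grab_frame
state()
for i in range(2): grab_frame("side");state()
E
```

```text
t10.92 lane [ 35.4   0.  197.9] F [-10.65  -0.1    6.77] op 0.70 toolz [-0.021  0.002 -1.   ] yawerr(deg)-0.01
t10.97 lane [ 35.5  -0.  198. ] F [-7.34  0.03  3.91] op 0.70 toolz [-0.021  0.002 -1.   ] yawerr(deg)-0.02
t11.02 lane [ 35.5   0.  198.1] F [-7.67  0.04  3.18] op 0.70 toolz [-0.021  0.002 -1.   ] yawerr(deg)-0.02
```

```bash
python3 -m creep '[[0,0,0,-1.6,0,-0.2,0.3]]' >/dev/null
python3 - <<'E'
from h import *
from rig import grab_frame
state()
for i in range(2): grab_frame("side");state()
E
```

```text
t11.10 lane [ 36.    0.  197.9] F [-9.04  0.1   6.33] op 0.70 toolz [-0.024  0.002 -1.   ] yawerr(deg)-0.01
t11.15 lane [ 36.   0. 198.] F [-9.96  0.29  6.18] op 0.70 toolz [-0.024  0.002 -1.   ] yawerr(deg)-0.01
t11.20 lane [ 36.   0. 198.] F [-9.11 -0.73  6.43] op 0.70 toolz [-0.024  0.002 -1.   ] yawerr(deg)-0.01
```

```bash
python3 -m creep '[[0,0,0,-1.8,0,-0.7,0.3]]' >/dev/null
python3 - <<'E'
from h import *
from rig import grab_frame
state()
for i in range(3): grab_frame("side");state()
E
```

```text
t11.28 lane [ 36.7   0.  198.3] F [-7.2   0.11  1.3 ] op 0.70 toolz [-0.027  0.002 -1.   ] yawerr(deg)-0.01
t11.33 lane [ 36.9   0.  198.3] F [-7.71  0.12  1.3 ] op 0.70 toolz [-0.027  0.002 -1.   ] yawerr(deg)-0.01
t11.38 lane [ 36.9   0.  198.2] F [-7.51  0.57  1.42] op 0.70 toolz [-0.027  0.002 -1.   ] yawerr(deg)-0.02
t11.43 lane [3.680e+01 1.000e-01 1.982e+02] F [-7.73  0.59  2.95] op 0.70 toolz [-0.027  0.002 -1.   ] yawerr(deg)-0.01
```

```bash
python3 -m creep '[[0,0,0,-1.8,0,-0.6,0.3]]' >/dev/null
python3 - <<'E'
from h import *
from rig import grab_frame
state()
for i in range(3): grab_frame("side");state()
E
```

```text
t11.52 lane [ 37.4   0.  198.2] F [-9.34 -0.25  3.  ] op 0.70 toolz [-0.031  0.002 -1.   ] yawerr(deg)-0.02
t11.57 lane [ 37.5   0.  198.2] F [-9.09  0.58  2.3 ] op 0.70 toolz [-0.031  0.002 -1.   ] yawerr(deg)-0.02
t11.62 lane [ 37.5   0.  198.2] F [-8.26  0.87  2.66] op 0.70 toolz [-0.031  0.002 -1.   ] yawerr(deg)-0.02
t11.67 lane [ 37.5   0.  198.2] F [-8.59  0.39  2.52] op 0.70 toolz [-0.031  0.002 -1.   ] yawerr(deg)-0.02
```

```bash
python3 -m creep '[[0,0,0,-1.9,0,-0.6,0.3]]' >/dev/null
python3 - <<'E'
from h import *
from rig import grab_frame
state()
for i in range(32):
    f=grab_frame("side")
    if i%4==3: state()
np.savez("pics/s6.npz",**f)
cv2.imwrite("pics/d7.png",cv2.resize(f["color"][145:225,270:350],(600,600),interpolation=cv2.INTER_CUBIC)[:,:,::-1])
E
```

```text
t11.75 lane [ 38.1   0.  198.2] F [-8.9  -0.    3.47] op 0.70 toolz [-0.035  0.002 -0.999] yawerr(deg)-0.02
t11.95 lane [3.810e+01 1.000e-01 1.982e+02] F [-9.1   1.52  2.77] op 0.70 toolz [-0.035  0.002 -0.999] yawerr(deg)-0.01
t12.15 lane [ 38.1   0.  198.2] F [-8.83  0.08  2.14] op 0.70 toolz [-0.035  0.002 -0.999] yawerr(deg)-0.02
t12.35 lane [ 38.1   0.  198.2] F [-8.8  -0.15  3.03] op 0.70 toolz [-0.035  0.002 -0.999] yawerr(deg)-0.01
t12.55 lane [ 38.1   0.  198.2] F [-9.18  0.45  3.93] op 0.70 toolz [-0.035  0.002 -0.999] yawerr(deg)-0.02
t12.75 lane [ 38.1   0.  198.2] F [-8.38  0.55  2.62] op 0.70 toolz [-0.035  0.002 -0.999] yawerr(deg)-0.01
t12.95 lane [ 38.1   0.  198.2] F [-9.   -0.45  3.54] op 0.70 toolz [-0.035  0.002 -0.999] yawerr(deg)-0.02
t13.15 lane [ 38.1   0.  198.2] F [-9.47  1.32  3.79] op 0.70 toolz [-0.035  0.002 -0.999] yawerr(deg)-0.01
t13.35 lane [ 38.1   0.  198.2] F [-8.49 -0.17  3.23] op 0.70 toolz [-0.035  0.002 -0.999] yawerr(deg)-0.02
```

View pics/d7.png

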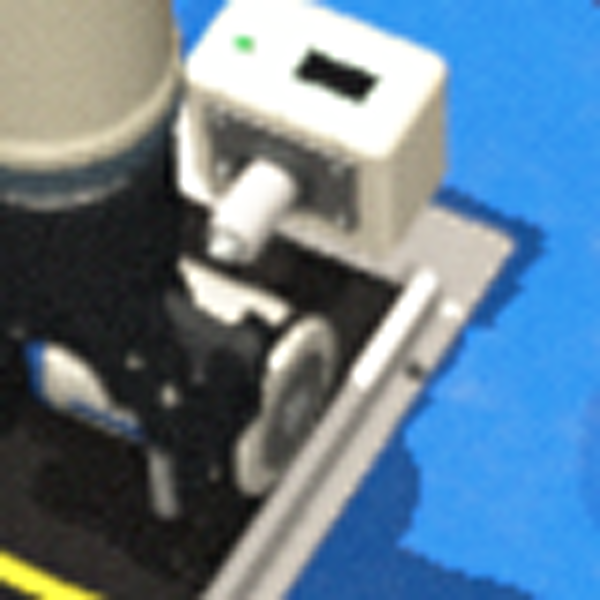

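```bash
python3 -m creep '[[0,0,0,1,0,0,0.3],[0,0,0,2,0,0,0.3],[0,0,0,3,0,0,0.3],[0,0,0,5,0,0,0.3],[0,-0.035,0,8,0,-4,0.3],[0,0,0,4,0,-20,0.3],[0,0,0,0,0,-30,0.3],[0,0,0,0,0,-30,0.3],[0,0,0,0,0,-10,0.3],[0,0,0,0,0,0,0.3]]' >/dev/null
python3 - <<'E'
from h import *
from rig import grab_frame
state()
f=grab_frame("wrist");np.savez("pics/w4.npz",**f);cv2.imwrite("pics/w4.png",f["color"][:,:,::-1])
f=grab_frame("side");np.savez("pics/s7.npz",**f)
cv2.imwrite("pics/d8.png",cv2.resize(f["color"][130:230,250:350],(600,600),interpolation=cv2.INTER_CUBIC)[:,:,::-1])
E
```

```text
t14.18 lane [ 1.440e+01 -2.000e-01  2.962e+02] F [ 1.39 -0.34 -0.86] op 0.70 toolz [ 0.011  0.002 -1.   ] yawerr(deg)-0.02
```

View pics/w4.png

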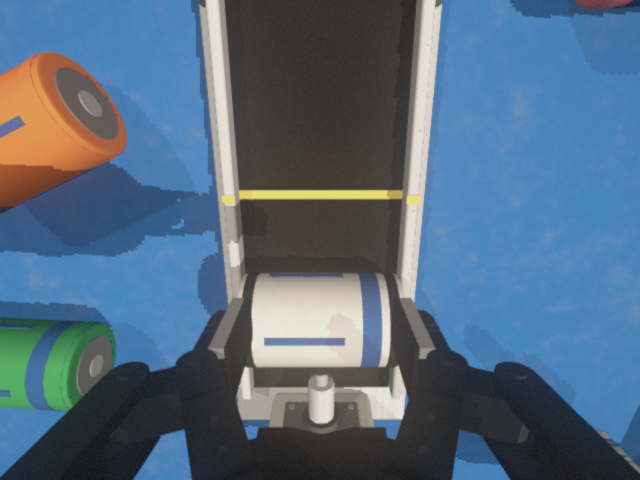

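View pics/d8.png

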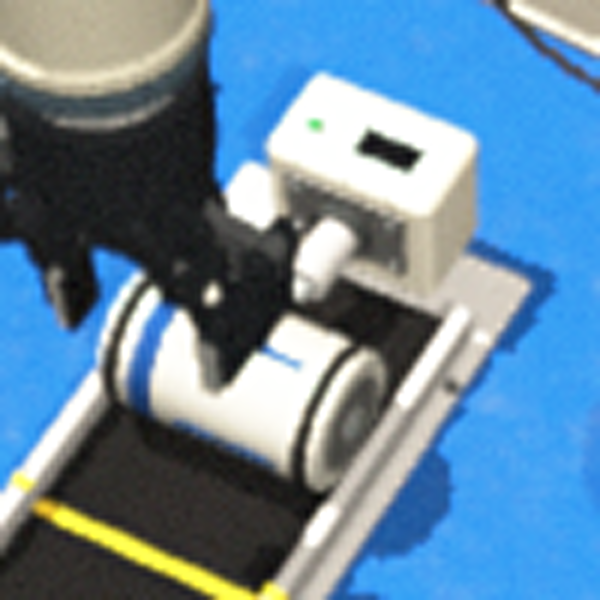

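The wrist view shows the canister straight, at rows 272–367, clear of the probe tip at about (320,378). The yellow line is at row 195.

```bash
python3 - <<'E'
from h import *
f=dict(np.load("pics/w4.npz"))
print(canx(f,(319,272),(319,367.5)), [tolane(ray(f,u,194.5,8)) for u in(245,400)],tolane(ray(f,320,375,50)))
E
python3 -m creep '[[0,0.011,0,-30,0,0,0.3],[0,0,0,-30,0,0,0.3],[0,0,0,-30,0,0,0.3],[0,0,0,-20,0,0,0.3],[0,0,0,-6,0,0,0.3],[0,0,0,0,0,0,0.3]]' >/dev/null; python3 -c "from h import *;state()"
```

```text
(np.float64(70.75652504789231), np.float64(260.77443694696456), np.float64(263.4984212768051)) [array([-10.31565359, -53.06584307,   8.        ]), array([-10.29061617,  56.76981267,   8.        ])] [1.10753137e+02 2.00415738e-03 5.00000000e+01]
t14.78 lane [129.9  -0.4 281.6] F [-0.04  0.45 -0.16] op 0.70 toolz [-0.017  0.001 -1.   ] yawerr(deg)-0.02
```

```bash
python3 -m creep '[[0,-0.017,0,-6,0.4,0,0.3],[0,0,0,-2,0,5,0.3],[0,0,0,0,0,0,0.3]]' >/dev/null
python3 - <<'E'
from h import *
from rig import grab_frame
state()
f=grab_frame("wrist");np.savez("pics/w5.npz",**f);cv2.imwrite("pics/w5.png",f["color"][:,:,::-1])
f=grab_frame("side");np.savez("pics/s8.npz",**f)
cv2.imwrite("pics/d9.png",cv2.resize(f["color"][110:210,260:360],(600,600),interpolation=cv2.INTER_CUBIC)[:,:,::-1])
E
```

```text
t15.03 lane [135.6  -0.  272.2] F [ 0.64  0.43 -0.46] op 0.70 toolz [-0.005  0.001 -1.   ] yawerr(deg)-0.02
```

View pics/w5.png

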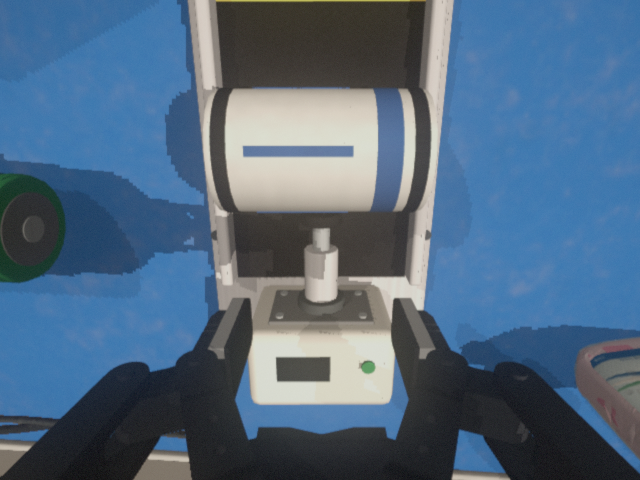

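View pics/d9.png

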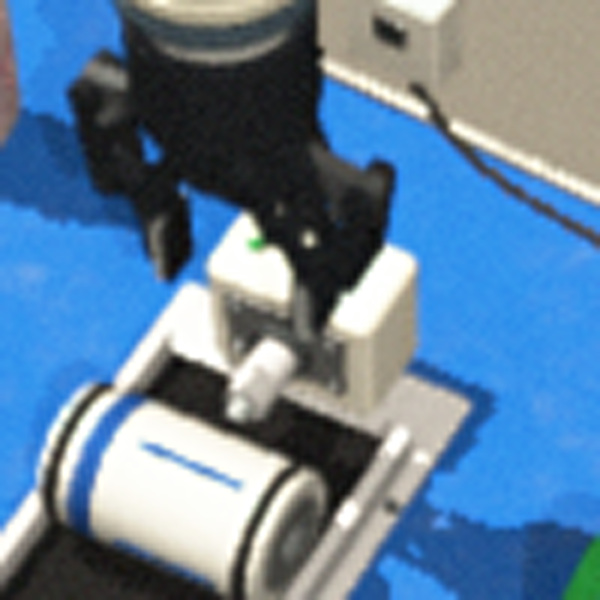

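```bash
python3 -m creep '[[0,-0.005,0,1,0,10,0.3],[0,0,0,0,0,10,0.3],[0,0,0,0,0,8,0.3]]' >/dev/null; python3 -c "from h import *;state()"
```

```text
t15.38 lane [1.345e+02 1.000e-01 2.463e+02] F [-0.96 -0.18  0.72] op 0.70 toolz [ 0.006  0.001 -1.   ] yawerr(deg)-0.01
```

```bash
python3 -m creep '[[0,0.006,0,1,0,8,0.3],[0,0,0,1,0,10,0.3],[0,0,0,0,0,10,0.3],[0,0,0,0,0,8,0.3],[0,0,0,0,0,4,0.3],[0,0,0,0,0,0,0.3]]' >/dev/null
python3 - <<'E'
from h import *
from rig import grab_frame
state()
f=grab_frame("wrist");np.savez("pics/w6.npz",**f);cv2.imwrite("pics/w6.png",f["color"][:,:,::-1])
E
```

```text
t15.88 lane [1.304e+02 1.000e-01 1.979e+02] F [-0.21 -0.64 -0.1 ] op 0.70 toolz [-0.007  0.001 -1.   ] yawerr(deg)-0.01
```

View pics/w6.png

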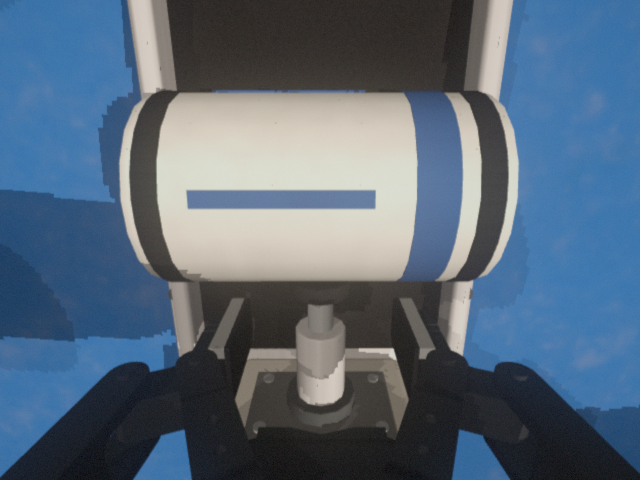

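```bash
python3 -m creep '[[0,-0.007,0,3,0,0,0.3],[0,0,0,4,0,0,0.3],[0,0,0,4,0,0,0.3],[0,0,0,3,0,0,0.3],[0,0,0,3,0,0,0.3],[0,0,0,4,0,0,0.3],[0,0,0,4,0,0,0.3],[0,0,0,4,0,0,0.3],[0,0,0,4,0,0,0.3],[0,0,0,4,0,0,0.3]]' >/dev/null; python3 -c "from h import *;state()"
```

```text
t16.77 lane [9.130e+01 2.000e-01 2.014e+02] F [ 0.1  -0.37  1.44] op 0.70 toolz [ 0.007  0.001 -1.   ] yawerr(deg)-0.01
```

```bash
python3 -m creep '[[0,0,0,4,0,0.5,0.3],[0,0,0,4,0,0.5,0.3],[0,0,0,4,0,0.5,0.3],[0,0,0,4,0,0.5,0.3],[0,0,0,4,0,0,0.3],[0,0,0,4,0,0,0.3],[0,0,0,4,0,0,0.3],[0,0,0,3,0,0,0.3],[0,0,0,2,0,0,0.3],[0,0,0,1,0,0,0.3]]' >/dev/null
python3 - <<'E'
from h import *
from rig import grab_frame
state()
f=grab_frame("wrist");np.savez("pics/w7.npz",**f);cv2.imwrite("pics/w7.png",f["color"][:,:,::-1])
E
```

```text
t17.60 lane [ 52.5   0.2 198.6] F [ 0.42 -0.12  0.39] op 0.70 toolz [ 0.006  0.001 -1.   ] yawerr(deg)-0.01
```

View pics/w7.png

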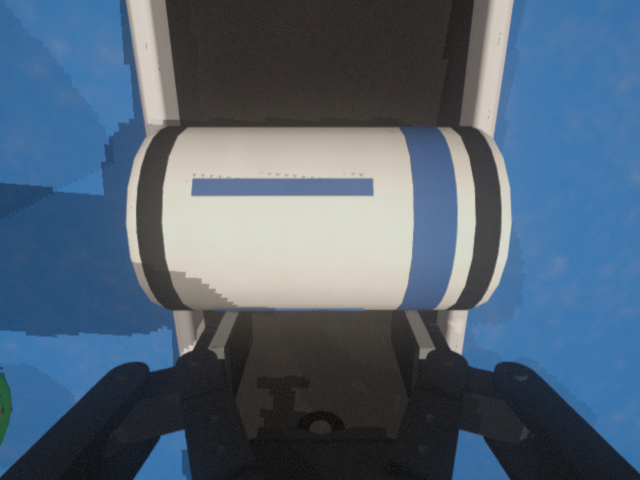

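Run:
```python
from h import *
for n,a,b in(("w6",92,281),("w7",126,310)):
    f=dict(np.load(f"pics/{n}.npz"))
    print(n,canx(f,(319,a),(319,b)))
```

```text
w6 (np.float64(71.3712020810683), np.float64(130.53806081300544), np.float64(128.9145401348812))
w7 (np.float64(6.138183546059249), np.float64(132.0353696839918), np.float64(131.54903624812815))
```

```bash
python3 -m creep '[[0,0,0,2,0,0,0.3],[0,0,0,2,0,0,0.3],[0,0,0,1.5,0,0,0.3],[0,0,0,1.5,0,0,0.3],[0,0,0,1.5,0,0,0.3],[0,0,0,1,0,0,0.3],[0,0,0,1,0,0,0.3],[0,0,0,1,0,0,0.3],[0,0,0,0.7,0,0,0.3],[0,0,0,0.5,0,0,0.3]]' >/dev/null
python3 - <<'E'
from h import *
from rig import grab_frame
state()
f=grab_frame("wrist");np.savez("pics/w8.npz",**f);cv2.imwrite("pics/w8.png",f["color"][:,:,::-1])
b=f["color"][:,:,2].astype(int);g=cv2.cvtColor(f["color"],cv2.COLOR_RGB2GRAY).astype(int)
for u in(250,300,350):
    d=np.diff(g[:,u]);print(u,np.argmax(d[100:220])+100.5,np.argmin(d[270:350])+270.5)
s=grab_frame("side");np.savez("pics/s9.npz",**s)
cv2.imwrite("pics/d10.png",cv2.resize(s["color"][160:260,220:320],(600,600),interpolation=cv2.INTER_CUBIC)[:,:,::-1])
E
```

```text
t18.48 lane [ 39.1   0.2 198.7] F [-0.49  0.53 -0.46] op 0.70 toolz [ 0.007  0.001 -1.   ] yawerr(deg)-0.02
250 173.5 307.5
300 173.5 307.5
350 173.5 307.5
```

View pics/w8.png

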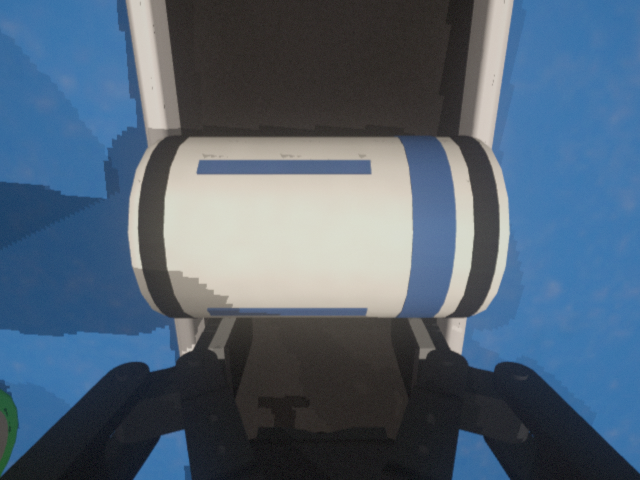

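View pics/d10.png

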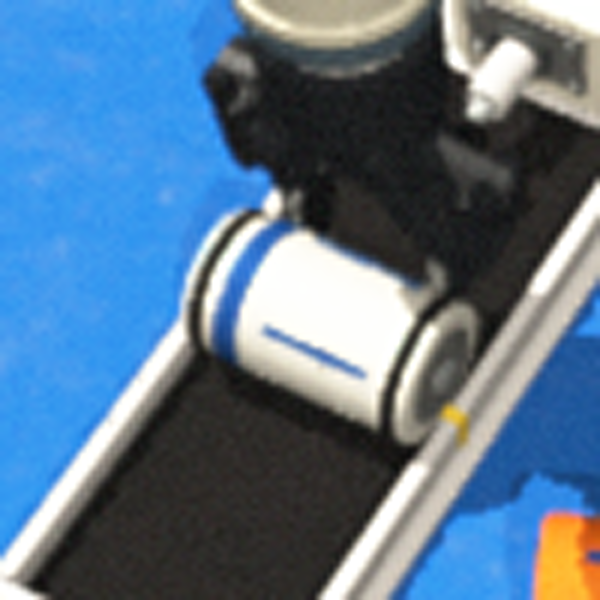

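Run:
```python
from h import *
f=dict(np.load("pics/w8.npz"));print(canx(f,(319,136),(319,318)))
s=dict(np.load("pics/s9.npz"))
print(tolane(ray(s,220+447/6,160+373/6,40)))
print(tolane(ray(s,220+456/6,160+423/6,23)))
```

```text
(np.float64(-3.8919657828653555), np.float64(133.1874498896008), np.float64(132.55223728462371))
[ -1.2248253  -57.64859837  40.        ]
[-11.95963085 -66.92865233  23.        ]
```

```bash
python3 -m creep '[[0,0,0,1,0,0,0.3],[0,0,0,1,0,0,0.3],[0,0,0,1,0,0,0.3],[0,0,0,1,0,0,0.3],[0,0,0,0.5,0,0,0.3],[0,0,0,0.5,0,0,0.3],[0,0,0,0,0,0,0.3],[0,0,0,-2,0,0,0.3],[0,0,0,-4,0,0,0.3],[0,0,0,-6,0,0,0.3]]' >/dev/null
python3 -c "from h import *;state()"
python3 -m creep '[[0,0,0,-6,0,-4,0.3],[0,0,0,-6,0,-15,0.3],[0,0,0,0,0,-30,0.3],[0,0,0,0,0,-30,0.3],[0,0,0,0,0,-30,0.3],[0,0,0,0,0,-20,0.3],[0,0,0,0,0,0,0.3],[0,0,0,0,0,0,0.3]]' >/dev/null
python3 - <<'E'
from h import *
from rig import grab_frame
state()
f=grab_frame("wrist");np.savez("pics/w9.npz",**f);cv2.imwrite("pics/w9.png",f["color"][:,:,::-1])
s=grab_frame("side");np.savez("pics/s10.npz",**s)
cv2.imwrite("pics/d11.png",cv2.resize(s["color"][160:260,220:320],(600,600),interpolation=cv2.INTER_CUBIC)[:,:,::-1])
E
```

```text
t19.42 lane [ 45.4   0.2 198.6] F [ 0.29 -0.32 -0.05] op 0.70 toolz [ 0.005  0.001 -1.   ] yawerr(deg)-0.01
t20.08 lane [ 6.280e+01 -1.000e-01  3.346e+02] F [-0.26  0.29 -0.78] op 0.70 toolz [ 0.007  0.001 -1.   ] yawerr(deg)-0.02
```

View pics/w9.png

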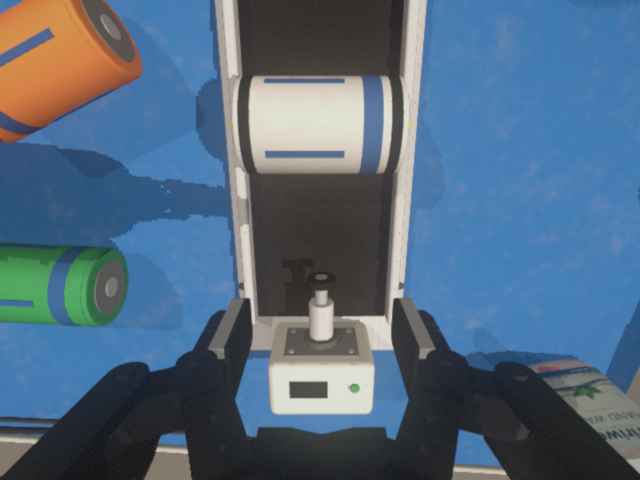

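View pics/d11.png

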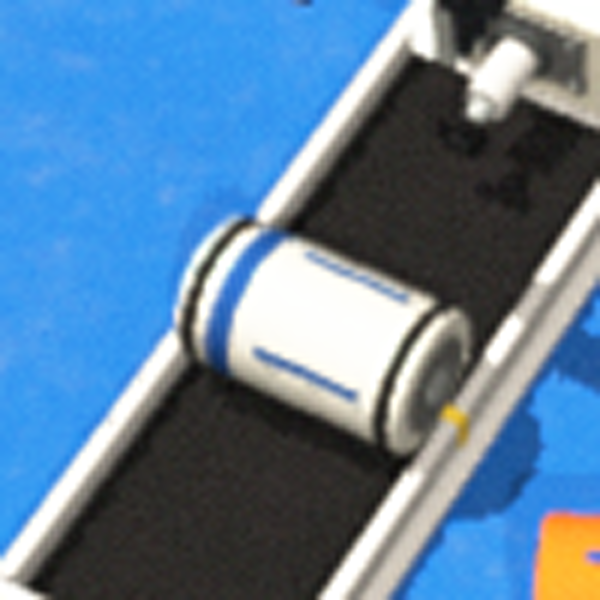

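The canister lies straight at rows 75–174. The yellow line still shows on the outer rails at about (232,124) and (408,124).

```bash
cat > m.py <<'E'
from h import *
def meas(n,pl,pr,boxes):
    f=dict(np.load(f"pics/{n}.npz"))
    g=cv2.cvtColor(f["color"],cv2.COLOR_RGB2GRAY).astype(float)
    P=[];
    for u in range(262,340,6):
        d=np.abs(np.diff(cv2.GaussianBlur(g[:,u:u+1],(1,5),0).ravel()))
        P.append((pl-5+np.argmax(d[pl-5:pl+6])+.5,pr-5+np.argmax(d[pr-5:pr+6])+.5))
    a,b=np.median(P,0);print("edges",a,b,canx(f,(300,a),(300,b)))
    h=cv2.cvtColor(f["color"],cv2.COLOR_RGB2HSV);m=cv2.inRange(h,(20,70,70),(38,255,255))
    for(u0,u1,v0,v1)in boxes:
        v,u=np.nonzero(m[v0:v1,u0:u1]);
        if len(u): print(len(u),u.mean()+u0,v.mean()+v0,v.min()+v0,v.max()+v0,[np.round(tolane(ray(f,u.mean()+u0,v.mean()+v0,z)),1) for z in(23,15)])
E
python3 - <<'E'
from m import *
meas("w9",75,174,[(222,240,105,145),(402,420,105,145)])
s=dict(np.load("pics/s10.npz"));print(tolane(ray(s,220+438/6,160+384/6,40)),tolane(ray(s,220+456/6,160+417/6,23)))
E
```

```text
edges 75.5 172.5 (np.float64(-9.555847687668), np.float64(266.5940696887931), np.float64(262.3129803582217))
17 230.52941176470588 123.76470588235294 120 128 [array([-10.2, -65. ,  23. ]), array([ -9.9, -66.9,  15. ])]
24 410.0 123.5 120 127 [array([-10.4,  65.4,  23. ]), array([-10.1,  67.3,  15. ])]
[ -7.62865656 -57.070778    40.        ] [ -9.4158769  -65.45519037  23.        ]
```

Run:
```python
from m import *
f=dict(np.load("pics/w9.npz"))
g=cv2.cvtColor(f["color"],cv2.COLOR_RGB2GRAY)
print(g[68:84,265],g[166:182,265]); print(g[68:84,352],g[166:182,352])
print(f["color"][166:182,240].tolist())
cv2.imwrite("pics/c9.png",cv2.resize(f["color"][60:190,215:425],(800,495),interpolation=cv2.INTER_CUBIC)[:,:,::-1])
for a,b in((75.5,172.5),(75.5,174),(75,174)):print(canx(f,(300,a),(300,b)))
o=tolane(f["T"][:3,3]);print(o)
```

```text
[ 64  63  64  63  66  63  72  94 134 154 136 104  96  98 117 164] [163 157 151 145 140 134 126 103  80  70  70  70  69  69  69  67]
[ 65  64  66  69  69  71  70  89 131 159 169 176 182 187 188 192] [170 165 159 154 150 142 132 106  75  70  67  68  67  67  67  67]
[[157, 150, 141], [184, 176, 169], [209, 203, 193], [217, 210, 201], [220, 213, 204], [221, 214, 205], [221, 214, 206], [222, 214, 206], [220, 213, 204], [220, 213, 205], [220, 213, 204], [220, 213, 204], [221, 213, 205], [220, 213, 204], [221, 213, 204], [221, 213, 204]]
(np.float64(-9.555847687668), np.float64(266.5940696887931), np.float64(262.3129803582217))
(np.float64(-9.035171458616082), np.float64(262.2927895097296), np.float64(262.3357210451733))
(np.float64(-9.185091002131564), np.float64(261.08019143835446), np.float64(262.3290675246185))
[-20.7526025    0.65609783 302.07390627]
```

View pics/c9.png

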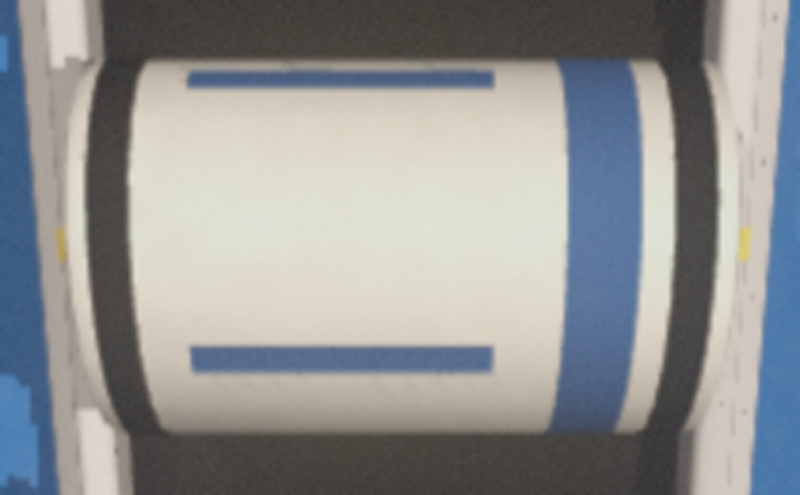

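The axis is at about -9.2 and the line at -10.3 in the same view, so it stands about 1 mm towards the reader. I have plenty of time for one gentle nudge.

```bash
python3 -m creep '[[0,0.007,0,0,0,20,0.3],[0,0,0,0,0,25,0.3],[0,0,0,0,0,25,0.3],[0,0,0,0,0,20,0.3],[0,0,0,0,0,15,0.3],[0,0,0,0,0,8,0.3],[0,0,0,0,0,0,0.3]]' >/dev/null; python3 -c "from h import *;state()"
```

```text
t20.77 lane [ 60.   -0.  207.7] F [ 0.06 -0.27  0.42] op 0.70 toolz [-0.012  0.001 -1.   ] yawerr(deg)-0.02
```

```bash
python3 -m creep '[[0,-0.018,0,0,0,5,0.3],[0,0,0,4,0,5,0.3],[0,0,0,5,0,0,0.3],[0,0,0,5,0,0,0.3],[0,0,0,2,0,0,0.3],[0,0,0,0,0,0,0.3]]' >/dev/null
python3 - <<'E'
from h import *
from rig import grab_frame
state()
f=grab_frame("wrist");np.savez("pics/w10.npz",**f);cv2.imwrite("pics/w10.png",f["color"][:,:,::-1])
g=cv2.cvtColor(f["color"],cv2.COLOR_RGB2GRAY)
print([int(x) for x in g[:,300]][100:340:1])
E
```

```text
t21.27 lane [ 42.   -0.  196.8] F [-0.01  0.21 -0.24] op 0.70 toolz [ 0.002  0.001 -1.   ] yawerr(deg)-0.02
[57, 62, 60, 56, 62, 63, 55, 60, 59, 51, 54, 56, 82, 117, 141, 147, 152, 155, 158, 160, 154, 131, 93, 93, 88, 88, 92, 93, 91, 91, 93, 98, 112, 157, 185, 189, 189, 191, 191, 193, 193, 194, 194, 197, 197, 197, 198, 200, 201, 202, 202, 204, 205, 204, 207, 206, 206, 208, 208, 207, 208, 208, 208, 208, 209, 209, 210, 210, 210, 211, 211, 210, 211, 212, 212, 213, 213, 213, 213, 212, 213, 213, 214, 215, 215, 215, 216, 216, 217, 216, 216, 217, 217, 217, 217, 217, 217, 218, 217, 217, 219, 218, 218, 218, 218, 217, 217, 218, 218, 218, 218, 219, 218, 217, 218, 218, 218, 218, 219, 219, 218, 217, 218, 217, 217, 217, 217, 215, 217, 215, 216, 216, 216, 216, 215, 216, 216, 214, 214, 214, 214, 213, 214, 215, 214, 214, 215, 214, 212, 213, 212, 213, 211, 211, 212, 211, 210, 209, 210, 209, 209, 208, 208, 207, 206, 206, 205, 204, 204, 203, 202, 202, 201, 199, 199, 197, 180, 141, 105, 98, 102, 101, 103, 104, 102, 100, 101, 105, 123, 158, 175, 175, 171, 171, 168, 168, 166, 158, 147, 121, 76, 63, 59, 58, 58, 56, 56, 58, 59, 62, 60, 59, 62, 58, 61, 56, 56, 58, 56, 59, 57, 55, 57, 53, 56, 54, 51, 54, 53, 50, 51, 53, 49, 51, 49, 47, 50, 47, 46, 47]
```

View pics/w10.png

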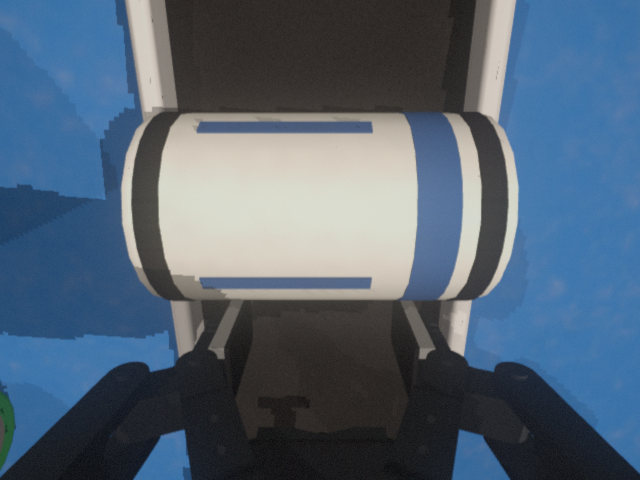

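Run:
```python
from h import *
for n,a,b in(("w8",136,317.5),("w8",136.5,318),("w10",112.5,299.5)):
    f=dict(np.load(f"pics/{n}.npz"));print(n,canx(f,(300,a),(300,b)))
```

```text
w8 (np.float64(-3.9825649996923076), np.float64(133.5456826461303), np.float64(132.5245283372755))
w8 (np.float64(-3.804080834881823), np.float64(133.5376827770678), np.float64(132.57916972139074))
w10 (np.float64(-9.532286415851082), np.float64(130.5367784843285), np.float64(128.77674131998106))
```

```bash
python3 -m creep '[[0,0,0,2,0,0,0.3],[0,0,0,2,0,0,0.3],[0,0,0,1,0,0,0.3],[0,0,0,1,0,0,0.3],[0,0,0,0.7,0,0,0.3],[0,0,0,0.7,0,0,0.3],[0,0,0,0.4,0,0,0.3],[0,0,0,0,0,0,0.3]]' >/dev/null
python3 - <<'E'
from h import *
from rig import grab_frame
state()
f=grab_frame("wrist");np.savez("pics/w11.npz",**f);cv2.imwrite("pics/w11.png",f["color"][:,:,::-1])
g=cv2.cvtColor(f["color"],cv2.COLOR_RGB2GRAY).astype(int)[:,300]
print(g[118:140],g[300:325])
E
```

```text
t21.98 lane [ 34.6   0.  198.8] F [-0.36  0.75 -0.05] op 0.70 toolz [ 0.006  0.001 -1.   ] yawerr(deg)-0.03
[ 55  58  57  56  55  59  54  58  52  51  49  49  54  54  63  96 123 134
 141 146 151 154] [ 97 101 100 101 103 122 157 175 173 171 170 169 164 139  95  67  68  67
  64  63  64  65  65  63  59]
```

```bash
python3 - <<'E'
from h import *
f=dict(np.load("pics/w11.npz"));print(canx(f,(300,132.8),(300,313.5)))
E
python3 -m creep '[[0,0,0,0.8,0,0,0.3],[0,0,0,0.4,0,0,0.3],[0,0,0,0,0,0,0.3]]' >/dev/null
python3 - <<'E'
from h import *
from rig import grab_frame
state()
f=grab_frame("wrist");np.savez("pics/w12.npz",**f);cv2.imwrite("pics/w12.png",f["color"][:,:,::-1])
g=cv2.cvtColor(f["color"],cv2.COLOR_RGB2GRAY).astype(int)[:,300]
def cross(a,b,lev,up):
    for v in range(a,b):
        if (g[v]<lev<=g[v+1]) if up else (g[v]>lev>=g[v+1]): return v+(lev-g[v])/(g[v+1]-g[v])
a,b=cross(110,150,95,True),cross(308,325,115,False);print(a,b,canx(f,(300,a),(300,b)))
E
```

```text
(np.float64(-9.868569100860334), np.float64(134.17062631822174), np.float64(132.2428397263094))
t22.28 lane [ 33.5   0.  198.7] F [-0.26  0.05 -0.1 ] op 0.70 toolz [ 0.006  0.001 -1.   ] yawerr(deg)-0.02
136.03571428571428 315.7906976744186 (np.float64(-10.05968769273069), np.float64(134.7791991842956), np.float64(132.42319078078512))
```

```bash
python3 -m creep '[[0,0,0,-2,0,0,0.3],[0,0,0,-4,0,0,0.3],[0,0,0,-6,0,0,0.3],[0,0,0,-6,0,-4,0.3],[0,0,0,-6,0,-15,0.3],[0,0,0,0,0,-30,0.3],[0,0,0,0,0,-30,0.3],[0,0,0,0,0,-30,0.3],[0,0,0,0,0,-15,0.3],[0,0,0,0,0,0,0.3]]' >/dev/null
python3 - <<'E'
from h import *
from rig import grab_frame
for i in range(12):grab_frame("side")
state()
f=grab_frame("wrist");np.savez("pics/w13.npz",**f);cv2.imwrite("pics/w13.png",f["color"][:,:,::-1])
s=grab_frame("side");cv2.imwrite("pics/s13.png",s["color"][:,:,::-1])
E
```

```text
t23.77 lane [ 6.050e+01 -2.000e-01  3.235e+02] F [-0.6   0.22 -0.24] op 0.70 toolz [-0.003  0.001 -1.   ] yawerr(deg)-0.03
```

View pics/w13.png

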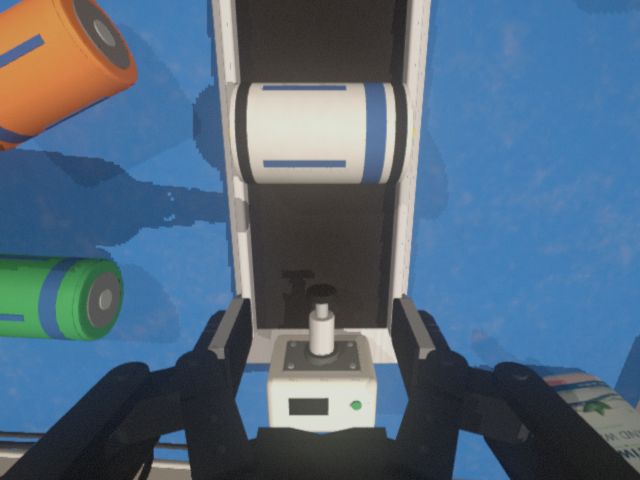

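View pics/s13.png

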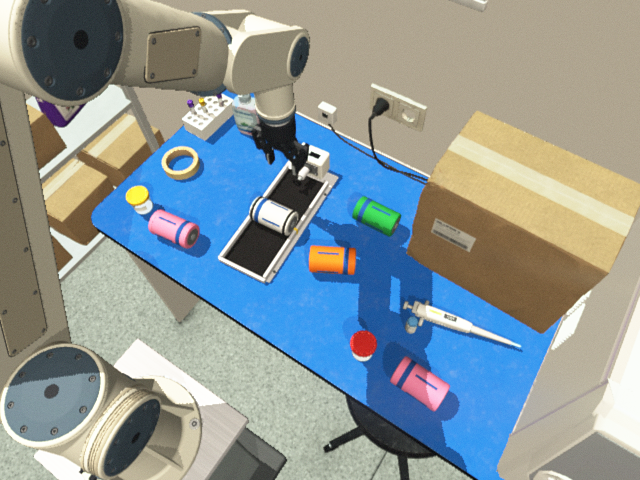

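Run:
```python
from m import *
f=dict(np.load("pics/w13.npz"));g=cv2.cvtColor(f["color"],cv2.COLOR_RGB2GRAY)
print(g[78:92,350],g[176:190,350])
meas("w13",83,183,[(218,242,115,150),(402,424,115,150)])
for e in((82.8,182.8),(82.5,183.3)):print(canx(f,(300,e[0]),(300,e[1])))
```

```text
[ 67  67  68  70  90 128 158 167 174 180 184 188 189 191] [168 163 159 154 147 141 129 103  71  70  70  68  70  68]
edges 82.5 182.5 (np.float64(-9.689078245418187), np.float64(255.5619356118879), np.float64(252.17845088294294))
14 227.92857142857142 132.07142857142858 128 136 [array([-10.2, -65.2,  23. ]), array([ -9.9, -67.2,  15. ])]
21 413.7142857142857 131.71428571428572 128 136 [array([-10.5,  65.7,  23. ]), array([-10.1,  67.6,  15. ])]
(np.float64(-9.500327507580307), np.float64(255.4563506967883), np.float64(252.18876560010236))
(np.float64(-9.419787709316022), np.float64(253.42113914662983), np.float64(252.19320975374848))
```

Axis at -9.5 and line at -10.3, so within about 1 mm. It has been lying still for over a second, the arm is clear, and the bystanders are where they were. Handing in.

```bash
python3 -c "
from rig import job,sense
print(job.sign_off(), sense()['clock'])"
```

```text
the job is handed in; nothing more can be done
the job is handed in; nothing more can be done
```

I handed the job in at about 24 s. The white canister was rolled to the probe, pressed for the reading, and rolled back over the yellow line, and I never gripped or lifted it.

- **Press:** I held it against the probe for about 1.6 s. The wrist read a push of about 8.4–9.5 N. After bed friction, I estimate 6–8 N at the probe itself. The highest reading was 10.7 N, below the 15 N limit, though I read the force only between moves.
- **Return:** I pushed it back from the reader's side, with the fingers on either side of the probe. I then backed off, measured, and gave one small nudge.
- **Final position:** The last wrist view puts the axis at lane x ≈ -9.5 mm and the line at ≈ -10.3 mm, so it is about 1 mm off and within the line's 6 mm width. It was not seen to move after release, and the gripper was clear above it.
- **Disagreements:** An earlier side view, before the nudge, put the axis up to 2 mm towards the reader. I trusted it less because it also misplaced the end cap by 3 mm. The wrist estimates agree with each other to about 0.5 mm.
- **Other things:** The last side view shows the cup, the vial and the look-alikes where they started.

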